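# Snap the end cap onto a guard cartridge with the bench cap press

## Robot

A 7-joint arm with a two-finger parallel gripper is mounted at the origin on the work surface. World frame = base frame: x ahead of the robot, y to its left, z up, the work surface at z = 0. Lengths are in mm, angles in rad, forces in N, time in s.
With the tool pointing down it reaches from about 400 to 875 mm from the base axis. Payload 4.4 kg.
Tool frame: the origin (TCP) lies midway between the tips of the shut fingers; the grasp point (between the pads) lies 19 mm behind it (ctrl.pinch_z is the distance from the TCP to the grasp point, in mm); z points along the fingers, y is the line along which they close (so a half turn about z gives the same grasp; the last joint's range is limited). The gripper opens to 85 mm and grips with 20 to 120 N. Pads are 22 mm wide; open, the fingers measure 114 mm over their backs; the gripper's body (76 mm by 85 mm) begins 54 mm behind the grasp point. The pads swing forward as they close: fully open they stand 13 mm farther back than shut.
Start: joints at [-1.378, 0.628, 0.038, 1.517, -0.027, 0.996, -0.02], TCP at [166.323, 628.374, 231.313] pointing down, gripper open.
Joint ranges: [-3.06, 3.06], [-0.37, 2.12], [-1.25, 1.32], [0.18, 2.47], [-1.1, 4.24], [0.23, 1.98], [-2.94, 2.94]. Speed limits (rad/s): [2.57, 2.57, 3.14, 3.14, 3.14, 3.14, 3.14].

## Interface

Orientations are given as [roll, pitch, yaw] about the fixed x, y, z axes, in that order (R = Rz(yaw) Ry(pitch) Rx(roll)).
In Python, from cell import read_state, cams, order, ctrl gives the robot as it stands.
- The arm moves only by the tool move_arm, never from a script. Its argument "targets" is text: rows parted by semicolons, each of 7 numbers parted by spaces: the gripper's target within -1 to 1 (fully open at 1, half-way at 0, shut at -1), then the shift along the tool's x, y, z in cm, then the turn, a rotation vector about the tool's x, y, z in degrees. A call has 1 to 5 rows; each row shifts and turns the commanded pose from where the row before left it, along the tool's axes as they then stand; what a row does not reach is not made up. A row lasts 1/12 s, in which the tool goes at most 41.7 mm and 7.16 degrees, less where a joint would pass 70% of its speed; a pose out of reach is approached as far as the arm can. A call with a gripper value outside its range is refused whole. The fingers move at their own pace and stop on an object; the grip force is fixed at half the most. Time passes only in rows, so rows that do not move let the fingers close. It gives the time, the measured TCP pose, the force, the opening and the grip force at its end, in the units of the state.
- read_state(): the state, without advancing time (a new reading comes with each control period).
- cams.get_image(name): name is "side" or "top"; returns a dict with "color" (384x512x3 uint8, red, green, blue), "fovy" (degrees; the focal length in pixels is half the picture's height over the tangent of half this angle, whatever the lens; pixels are square), "cx", "cy" (the principal point, pixels), "rvec" (rotation vector, rad) and "tvec" (3), from world to camera coordinates, as OpenCV has them. Camera axes: x right, y down, z forward; pixel columns grow to the right and rows downward; lengths in mm; the calibration is good to about 2 mm. A picture is of the moment at which its call begins. There is no depth.
- order.finish_job(): hands the job in; it is judged then, once.
The state is a dict: "clock": time; "qpos": joint angles; "qd": joint speeds; "tau": joint torques, N m; "eef_pos": TCP position; "tool_rot": TCP orientation; "force": force on the tool from outside, world axes, zero at the start; "torque": the same for the moment, N m; "width": finger opening in mm; "gripper_force": force on a finger pad.
Only numpy, scipy, OpenCV 4.12 (cv2) and the standard library are available. Lean on these libraries where they do the work, as an engineer would, in place of code of your own. Each camera call takes 0.05 s, during which the arm holds its last target. There are 200 camera calls.

## Task

Take the cartridge whose blue end cap still stands off its tube out of the green tray, lay it in the cradle of the cap press and let go of it. Then squeeze the press's two blue handles together slowly, only until the resistance has peaked and given way and the cap is fully home, where it just firms up again; squeezing on hard crushes the cartridge. Let the handles spring open, leave the cartridge in the cradle, and do not disturb the finished cartridge, the bottle or the beaker.

Things in the scene. Friction and masses are not known exactly. Their poses are not given: they have to be found in the camera images.
- cartridge: the cartridge to close: steel tube, diameter 22 mm, about 0.18 kg, blue ring, blue cap on one end with a 6 mm gap showing a red spigot. Lies level; origin on its axis at the middle of its open length of 64 mm; x runs along it to the cap. Tube from x = -32 to +14 mm, cap +20 to +32 mm (home: +14 to +26). Take it across the tube at the origin. It may lie in the cradle either way round.
- cap (a joint): how far the cap has been pushed on: 0 m off, 0.006 m fully home, against the tube. It resists from the start, most near 1 to 2 mm (13 to 16 N along the tube); then the resistance falls away, to nothing at 4.8 mm, past which the cap pulls itself home and stays. Stopped short of 5 mm it may stick half way. Once it is home, pressing on meets a hard stop.
- finished: a bystander: a like cartridge already closed (black cap and ring, no gap, 58 mm long), lying in the other place of the tray. Origin on its axis, 32 mm from its plain end; x axis towards the cap.
- tray: green tray, 170 x 90 x 12 mm, fixed, origin at the centre of its underside. Two places with white V supports at x = -37.5 and +37.5 mm; the cartridges lie along the tray's y axis, their axes 45 mm above the bench. Which place holds which varies. Between the supports the middle 34 mm of each place is open for the fingers.
- cradle (a point): where the cartridge's origin goes in the press: on its axis, 60 mm above the bench, over two white V supports. x points from the handles to the cradle, y along the cradle (the cartridge lies along y), z up. The supports reach from 17 to 31 mm either side along y; the 34 mm between them is open for the fingers, down to the base plate 48 mm below.
- press: the cap press, fixed to the bench; axes as the cradle's. Origin on its underside, below the pivots of both handles; the cradle point is 75 mm off in x+, the grips point 100 mm in x-. Grey base 130 mm wide from x = -57 to +118 mm, 12 mm thick; white housing 120 mm wide, 72 mm high, from x = -36 to +22 mm.
- jaw_left: steel jaw with a brass adjusting screw on the y+ side of the cradle; origin 60 mm above the press's origin. The jaws press the cartridge's ends along y, moving equally; open, their faces stand at y = -41 mm and, by the unknown screw setting, +37 to +45 mm. A force on the cartridge of twice the cap's peak resistance crushes it.
- grips (a point): the middle between the two handles at the best place to squeeze them, 60 mm above the bench; axes as the cradle's: the handles stand on the y+ and y- sides and close along y. The bars are 11 mm thick, 22 mm high (49 to 71 mm above the bench) and reach from 49 to 136 mm from the pivots. Open, they measure 66 mm over their outer faces here. The fingers go outside both bars, from above.
- handle_left (a joint): angle of the handles (geared, both alike): 0 rad open, 0.19 at their stop. Each rad moves each jaw 80 mm and each handle 100 mm at the grips point. The cap goes home between 0.12 and 0.18 rad, depending on the screw. Each handle needs 0.8 times the force at the cartridge, plus 1 to 4 N of the spring that opens them again.
- reagent: a bystander: amber bottle with a red cap, 64 mm in diameter, 130 mm high; origin at the centre of its underside.
- beaker: a bystander: small clear beaker, 60 mm in diameter, 60 mm high; origin at the centre of its underside.
Things that resemble listed ones, but are neither listed nor needed, are in the scene too. What is shaped like the cartridge but orange or yellow is not meant.

How it is judged (in metres and radians):
On the way, in this order (a step that is already met when the one before it is completed fails the run):
1. the cartridge lies in the cradle, let go, its cap still off (x of cartridge in the frame of cradle between -0.005 and 0.005 m and y of cartridge in the frame of cradle between -0.014 and 0.014 m and z of cartridge in the frame of cradle between -0.005 and 0.005 m and angle between the x axis of cartridge and the y axis of cradle, either way round below 0.12 rad and contact force between the fingers and cartridge below 0.1 N and value of joint cap below 0.002 m and linear speed of cartridge below 0.02 m/s), for 0.2 s.
2. the cap is snapped home with the cartridge in the cradle (x of cartridge in the frame of cradle between -0.005 and 0.005 m and y of cartridge in the frame of cradle between -0.014 and 0.014 m and z of cartridge in the frame of cradle between -0.005 and 0.005 m and angle between the x axis of cartridge and the y axis of cradle, either way round below 0.12 rad and value of joint cap above 0.0052 m), for 0.2 s.
At the end, for the whole second after the job is handed in: Cap pushed on over 5.2 of 6 mm; cartridge let go and at rest in the cradle (within 5 mm across and in height, 14 mm along, 7 degrees); handles sprung open (under 0.03 rad); finished cartridge moved under 15 mm, bottle and beaker under 30 mm (all of step 2 and contact force between the fingers and cartridge below 0.1 N and value of joint handle_left below 0.03 rad and linear speed of cartridge below 0.02 m/s and distance of finished from where it was at the start of the episode below 0.015 m and distance of each of reagent, beaker from where it was at the start of the episode below 0.03 m); the robot touches nothing.
It fails at once if the cartridge is crushed: a jaw presses on it with more than 32 N (contact force between jaw_left and cartridge above 32 N).
It fails at once if the cap is pushed on by the fingers instead of the press (value of joint cap between 0.002 and 0.005 m and contact force between the fingers and cartridge above 1 N).
It fails at once if a bystander is disturbed (finished cartridge 15 mm, bottle or beaker 30 mm) (distance of finished from where it was at the start of the episode above 0.015 m or distance of any of reagent, beaker from where it was at the start of the episode above 0.03 m).
It also fails if it takes over 58 s, if anything falls off the work surface, if the arm or the gripper's body presses on something with over 40 N, if the wrist force passes 120 N, or if a joint passes its speed limit or range.

## Working session

There is one attempt and no reset: what is moved stays moved. The work goes in short steps, Python scripts to look and compute and a tool call to move; the robot and the scene stay as the last step left them, time stands still between calls to the robot, and variables do not carry over. Pictures are saved under pics/ and viewed, at most 10 in all, crops included, and the job is handed in when it is done.

Besides the shell and the picture viewer there is one more tool, called after "Request:" in YAML: its name, and indented under it one key for each argument. move_arm: Moves the arm, as the interface text tells. Its arguments: {"type":"object","properties":{"targets":{"type":"string"}},"required":["targets"]}

```bash
mkdir -p pics; ls; cat > h.py <<'E'
import numpy as np, cv2
from cell import read_state, cams, order, ctrl
def grab(n,f=None):
    d=cams.get_image(n)
    if f: cv2.imwrite('pics/'+f,d['color'][:,:,::-1])
    h=d['color'].shape[0]; d['f']=h/2/np.tan(np.radians(d['fovy'])/2)
    d['R']=cv2.Rodrigues(np.array(d['rvec'],float))[0]; d['t']=np.array(d['tvec'],float).ravel()
    return d
def at_z(d,u,v,z):
    r=d['R'].T@np.array([(u-d['cx'])/d['f'],(v-d['cy'])/d['f'],1]); c=-d['R'].T@d['t']
    return c+r*(z-c[2])/r[2]
def proj(d,p):
    q=d['R']@np.array(p,float)+d['t']; return d['f']*q[0]/q[2]+d['cx'],d['f']*q[1]/q[2]+d['cy']
E
python3 - <<'E'
from h import *
for n in('top','side'):
    d=grab(n,n+'0.png'); print(n,{k:d[k] for k in d if k not in('color','R')}, -d['R'].T@d['t'])
s=read_state();print(s);print(ctrl.pinch_z)
E
```

```text
pics
top {'fovy': 44.83200754901071, 'cx': 255.69283359478987, 'cy': 191.36805115952248, 'rvec': array([ 2.18707218, -2.2155177 ,  0.05045617]), 'tvec': array([  77.50940193,  579.33167664, 1106.90344944]), 'f': np.float64(465.45785713616823), 't': array([  77.50940193,  579.33167664, 1106.90344944])} [ 532.5009942    73.79958641 1130.42667057]
side {'fovy': 53.40781264639509, 'cx': 256.60339171256663, 'cy': 190.24919805659627, 'rvec': array([ 2.18726353, -0.45790481,  0.24637191]), 'tvec': array([-498.52119277,  242.70086547,  597.17610997]), 'f': np.float64(381.6846774368316), 't': array([-498.52119277,  242.70086547,  597.17610997])} [ 314.30528032 -498.53681808  562.77848914]
{'clock': 0.1, 'qpos': array([-1.3777917 ,  0.62922976,  0.03841996,  1.51821648, -0.02702326,
        0.99628505, -0.0200327 ]), 'qd': array([-5.83149947e-05, -2.20244860e-03, -1.76115981e-04, -1.96449070e-03,
        1.26053897e-03, -8.15954522e-04,  4.85859473e-04]), 'tau': array([ 4.03313607e-03, -5.64540982e+01,  1.23127129e+00, -1.93976766e+01,
        1.14195416e-02,  5.43685906e-03,  1.65970124e-05]), 'eef_pos': array([166.16535429, 627.85955115, 230.51252312]), 'tool_rot': array([-3.13997057e+00, -2.03922572e-05,  2.88276388e+00]), 'force': array([ 0.35604332,  0.3897672 , -0.47863522]), 'torque': array([-0.01706964,  0.02414378,  0.0209247 ]), 'gripper_force': 0.0, 'width': 85.07761580513564}
18.700000000000003
```

View pics/top0.png

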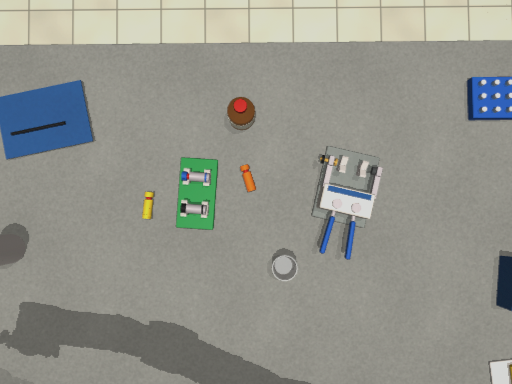

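View pics/side0.png

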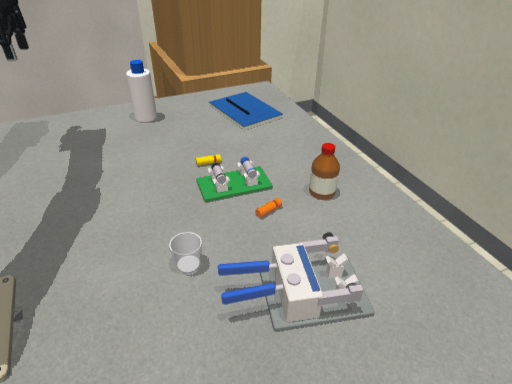

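The top view shows the tray at about (197,193), with the blue-capped cartridge at (197,177), its cap to the left, and the finished one at (195,209). The press is at about (348,190), its handles reaching down to (325,250) and (350,257). Next I'll zoom in.

```bash
python3 - <<'E'
from h import *
im=cv2.imread('pics/top0.png')
a=cv2.resize(im[150:235,165:225],None,fx=6.5,fy=6.5,interpolation=cv2.INTER_CUBIC)
b=cv2.resize(im[143:263,308:388],None,fx=4.6,fy=4.6,interpolation=cv2.INTER_CUBIC)
H=max(a.shape[0],b.shape[0])
c=np.zeros((H,a.shape[1]+b.shape[1],3),np.uint8);c[:a.shape[0],:a.shape[1]]=a;c[:b.shape[0],a.shape[1]:]=b
print(a.shape,b.shape);cv2.imwrite('pics/crop0.png',c)
hsv=cv2.cvtColor(im,cv2.COLOR_BGR2HSV)
d=grab('top')
# tray green rect
g=cv2.inRange(hsv,(50,120,50),(75,255,255)); 
n,l,s,ce=cv2.connectedComponentsWithStats(g)
pts=np.argwhere(g>0)[:,::-1]; pts=pts[(pts[:,0]<240)&(pts[:,0]>165)]
r=cv2.minAreaRect(pts.astype(np.float32)); print(r)
w=np.array([at_z(d,u,v,10)[:2] for u,v in cv2.boxPoints(r)]);print('tray',w,w.mean(0),np.linalg.norm(np.diff(w,axis=0),axis=1))
# blue handles
bl=cv2.inRange(hsv,(105,150,60),(130,255,255)); n,l,s,ce=cv2.connectedComponentsWithStats(bl)
for i in range(1,n):
    if s[i,4]>8: 
        p=np.argwhere(l==i)[:,::-1].astype(np.float32); rr=cv2.minAreaRect(p); print(s[i],ce[i],[at_z(d,u,v,71)[:2].round(1) for u,v in cv2.boxPoints(rr)])
E
```

```text
(552, 390, 3) (552, 368, 3)
((196.7401123046875, 193.07826232910156), (36.90922546386719, 70.0207748413086), 4.014175891876221)
tray [[497.93877697 262.67940417]
 [666.14309373 249.89143567]
 [658.75064616 161.02733016]
 [490.59609542 174.38605526]] [578.35715307 211.99605632] [168.68972795  89.17105769 168.68434565]
[ 468   77   44   42 1444] [488.533241    98.04916898] [array([ 835.4, -422.6]), array([ 834.2, -521.9]), array([ 738.9, -518.4]), array([ 740.1, -419.5])]
[   0   81   92   77 5117] [ 44.12214188 118.84385382] [array([800.1, 667.7]), array([839.4, 471. ]), array([699.6, 441.7]), array([660.8, 637.4])]
[182 172   5   8  35] [183.71428571 175.42857143] [array([624.2, 237.7]), array([624. , 228.6]), array([608. , 228.7]), array([608.2, 237.8])]
[329 186  42  13 165] [349.33333333 192.14545455] [array([580.4, -95.2]), array([588.9, -97.3]), array([ 565.9, -191.2]), array([ 557.4, -189. ])]
[320 217  15  36 167] [326.77844311 234.44311377] [array([439.5, -72.3]), array([519.3, -98. ]), array([ 516.3, -107.5]), array([436.5, -81.8])]
[346 222   9  37 176] [349.85795455 239.75568182] [array([ 424.5, -129.5]), array([ 506.6, -143.7]), array([ 504.9, -154.3]), array([ 422.8, -140.1])]
```

View pics/crop0.png

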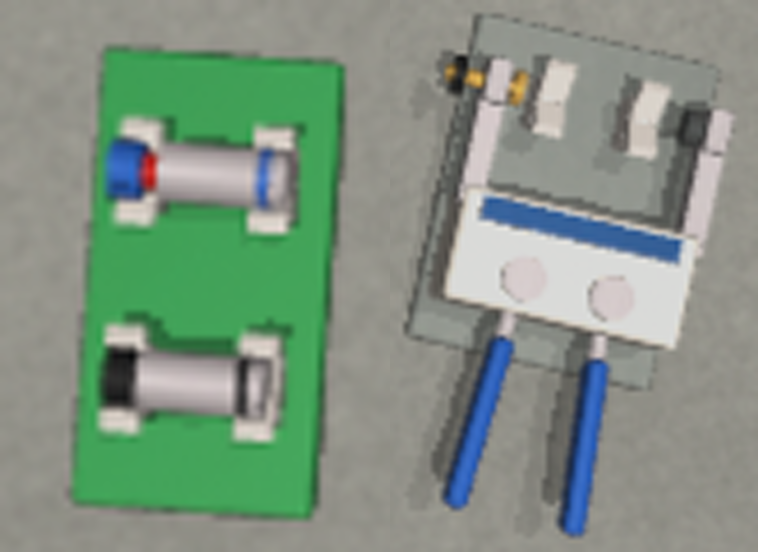

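Crop scale: the tray crop is 6.5x from (165,150), the press crop 4.6x from (308,143). The cartridge's cap end is at crop (107,170) and its plain end at (293,180). The housing corners, base corners and V supports are all clear, so I'll turn these into positions.

```bash
cat >> h.py <<'E'
def pt(d,u,v,z,o,s): return at_z(d,o[0]+(u+.5)/s-.5,o[1]+(v+.5)/s-.5,z)[:2]
E
python3 - <<'E'
from h import *
d=grab('top')
A=lambda u,v,z:pt(d,u,v,z,(165,150),6.5); B=lambda u,v,z:pt(d,u,v,z,(308,143),4.6)
for nm,p,q,L in(('cart',(107,170),(293,180),64),('fin',(102,376),(280,388),58)):
    a=A(*p,45);b=A(*q,45);e=(a-b)/np.linalg.norm(a-b); print(nm,a,b,np.linalg.norm(a-b),'origin',b+32*e,a-(L-32)*e,'ang',np.degrees(np.arctan2(e[1],e[0])))
def fit(model,obs):
    m=np.array(model,float);o=np.array(obs);mc=m-m.mean(0);oc=o-o.mean(0)
    th=np.arctan2((mc[:,0]*oc[:,1]-mc[:,1]*oc[:,0]).sum(),(mc*oc).sum()); R=np.array([[np.cos(th),-np.sin(th)],[np.sin(th),np.cos(th)]])
    t=o.mean(0)-R@m.mean(0); print('press org',t,'yaw',np.degrees(th),'res',(o-(m@R.T+t)).round(1).tolist(),'cradle',t+R@[75,0],'grips',t+R@[-100,0])
base=[B(478,14,12),B(718,68,12),B(650,390,12),B(410,335,12)]
fit([(118,65),(118,-65),(-57,-65),(-57,65)],base)
h=[B(475,190,72),B(705,245,72),B(675,348,72),B(445,298,72)]
fit([(22,60),(22,-60),(-36,-60),(-36,60)],h)
print('V',[B(555,100,z) for z in(55,65)],[B(645,120,z) for z in(55,65)])
print('screw tip/jawR', B(525,88,60),B(680,126,60))
# beaker, bottle
print('beaker',at_z(d,285,267,30),'bottle',at_z(d,241,114,65))
d2=grab('side',None)
for nm,p in(('cart',(615.5,209,45)),):
    print('side proj',proj(d2,p),proj(d,p))
for p in ((578.4,212,10),): print('tray side',proj(d2,p))
im=d2['color'];hsv=cv2.cvtColor(im,cv2.COLOR_RGB2HSV);g=cv2.inRange(hsv,(50,120,50),(75,255,255));q=np.argwhere(g>0)[:,::-1].astype(np.float32)
hull=cv2.approxPolyDP(cv2.convexHull(q),4,True)[:,0];print('tray side corners@12',[at_z(d2,u,v,12)[:2].round(0).tolist() for u,v in hull])
E
```

```text
cart [617.69481079 244.06124024] [613.23863983 177.25991226] 66.94979372171865 origin [615.36855634 209.18895007] [615.56489428 212.13220243] ang 86.1835776969641
fin [543.71347005 246.30602665] [538.58876415 182.57162886] 63.94009753631135 origin [541.15351765 214.46868263] [541.62960783 220.38967046] ang 85.40289573630554
press org [ 557.33492347 -343.36932484] yaw -13.566025245813956 res [[-1.2, -0.2], [-0.8, 0.8], [1.1, 0.6], [0.9, -1.2]] cradle [ 630.24244313 -360.96175435] grips [ 460.12489725 -319.91275216]
press org [ 556.60624284 -333.90598619] yaw -14.343944282923756 res [[-2.6, -2.5], [-1.6, 0.5], [3.9, 2.6], [0.3, -0.6]] cradle [ 629.26819321 -352.48664731] grips [ 459.72364234 -309.13177135]
V [array([ 636.06852902, -331.11605146]), array([ 635.10549232, -327.35088877])] [array([ 625.37256394, -376.26243446]), array([ 624.50898511, -372.07747203])]
screw tip/jawR [ 641.82462381 -314.32494022] [ 621.69688383 -391.66647123]
beaker [400.72593189   3.50772678  30.        ] bottle [757.12617293 101.77374301  65.        ]
side proj (np.float64(247.88299773629257), np.float64(167.23101406776476)) (np.float64(196.0572573535551), np.float64(176.47674891250665))
tray side (np.float64(233.468462981477), np.float64(181.7387563176344))
tray side corners@12 [[653.0, 154.0], [492.0, 169.0], [500.0, 259.0], [664.0, 243.0]]
```

The press points need the crop's 390 px horizontal offset taken off, so I'll redo them.

```bash
python3 - <<'E'
from h import *
d=grab('top'); d2=grab('side')
B=lambda u,v,z:pt(d,u-390,v,z,(308,143),4.6)
def fit(model,obs):
    m=np.array(model,float);o=np.array(obs);mc=m-m.mean(0);oc=o-o.mean(0)
    th=np.arctan2((mc[:,0]*oc[:,1]-mc[:,1]*oc[:,0]).sum(),(mc*oc).sum()); R=np.array([[np.cos(th),-np.sin(th)],[np.sin(th),np.cos(th)]])
    t=o.mean(0)-R@m.mean(0); print('press org',t,'yaw',np.degrees(th),'res',(o-(m@R.T+t)).round(1).tolist(),'cradle',t+R@[75,0],'grips',t+R@[-100,0])
base=[B(478,14,12),B(718,68,12),B(650,390,12),B(410,335,12)]
fit([(118,65),(118,-65),(-57,-65),(-57,65)],base)
h=[B(475,190,72),B(705,245,72),B(675,348,72),B(445,298,72)]
fit([(22,60),(22,-60),(-36,-60),(-36,60)],h)
print('V',[B(555,100,z) for z in(55,65)],[B(645,120,z) for z in(55,65)])
print('screw tip/jawR', B(525,88,60),B(680,126,60))
im=cv2.cvtColor(d2['color'],cv2.COLOR_RGB2BGR)
o=np.array([557,-115]);print('side',proj(d2,(630,-133,60)))
x=cv2.resize(im[215:335,205:385],None,fx=4.4,fy=4.4,interpolation=cv2.INTER_CUBIC);cv2.imwrite('pics/crop1.png',x)
E
```

```text
press org [ 559.92146528 -139.20222317] yaw -13.282863678534696 res [[-1.1, -0.0], [-1.3, 1.0], [1.0, 0.4], [1.4, -1.4]] cradle [ 632.91503781 -156.43412293] grips [ 462.59670191 -116.22635682]
press org [ 559.10429248 -140.80346565] yaw -14.252226342262725 res [[-2.5, -2.3], [-1.7, 0.6], [3.8, 2.4], [0.4, -0.7]] cradle [ 631.79589329 -159.26778722] grips [ 462.18215806 -116.18437022]
V [array([ 638.56803172, -134.26308241]), array([ 637.58175306, -132.32838361])] [array([ 627.87689285, -179.44151166]), array([ 626.99002719, -177.08671514])]
screw tip/jawR [ 644.30977871 -118.35558488] [ 624.19106224 -195.76604408]
side (np.float64(331.2246506798345), np.float64(258.28404268885976))
```

View pics/crop1.png

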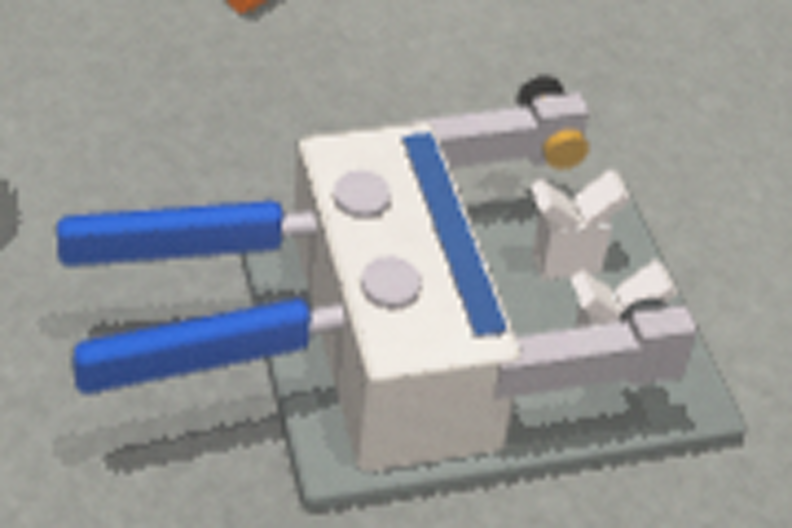

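The press checks agree with each other (base, housing, V supports and handles): origin about (560,-139), yaw about -13.7°, cradle about (632.8,-156.5), grips about (462.9,-115.5). The cartridge is at about (615.4,210), so the tool yaw has to be 85.6°. I'll turn first.

Request:
move_arm:
  targets: "0.15 0 0 0 0 0 4; 0.15 0 0 0 0 0 7; 0.15 0 0 0 0 0 7; 0.15 0 0 0 0 0 7; 0.15 0 0 0 0 0 7"

```text
clock: 0.77
eef_pos: [166.3, 628.3, 231.3]
tool_rot: [-3.141, -0.0, 2.318]
force: [-0.3, -0.1, -0.5]
width: 48.9
gripper_force: 0.0
```

Request:
move_arm:
  targets: "0.15 0 0 0 0 0 7; 0.15 0 0 0 0 0 7; 0.15 0 0 0 0 0 7; 0.15 0 0 0 0 0 7; 0.15 0 0 0 0 0 7"

```text
clock: 1.18
eef_pos: [166.2, 628.4, 231.3]
tool_rot: [-3.141, -0.0, 1.708]
force: [-0.6, -0.1, -0.5]
width: 48.8
gripper_force: 0.0
```

Request:
move_arm:
  targets: "0.15 0 0 0 0 0 7; 0.15 0 0 0 0 0 5.6; 0.15 -0.7 0.9 0 0 0 0; 0.15 -1.5 1.8 0 0 0 0; 0.15 -2.2 2.8 0 0 0 0"

```text
clock: 1.6
eef_pos: [215.3, 581.4, 230.7]
tool_rot: [-3.14, -0.001, 1.503]
force: [0.5, 0.7, -0.7]
width: 49.2
gripper_force: 0.0
```

Request:
move_arm:
  targets: "0.15 -2.3 2.9 0 0 0 0; 0.15 -2.3 2.9 0 0 0 0; 0.15 -2.3 2.9 0 0 0 0; 0.15 -2.3 2.9 0 0 0 0; 0.15 -2.3 2.9 0 0 0 0"

```text
clock: 2.02
eef_pos: [355.0, 452.1, 231.5]
tool_rot: [3.141, 0.0, 1.496]
force: [0.2, 0.4, -0.1]
width: 49.0
gripper_force: 0.0
```

Request:
move_arm:
  targets: "0.15 -2.3 2.9 0 0 0 0; 0.15 -2.3 2.9 0 0 0 0; 0.15 -2.3 2.9 0 0 0 0; 0.15 -2.3 2.9 0 0 0 0; 0.15 -2.3 2.9 0 0 0 0"

```text
clock: 2.43
eef_pos: [490.4, 326.1, 231.5]
tool_rot: [3.141, 0.0, 1.496]
force: [-0.4, 0.1, -0.0]
width: 49.1
gripper_force: 0.0
```

Request:
move_arm:
  targets: "0.15 -2.3 2.9 0 0 0 0; 0.15 -2.3 2.9 0 0 0 0; 0.15 -2.3 2.9 0 0 0 0; 0.15 -2.2 2.8 0 0 0 0; 0.15 -1.7 2.0 0 0 0 0"

```text
clock: 2.85
eef_pos: [617.8, 205.8, 231.5]
tool_rot: [3.14, 0.002, 1.493]
force: [-0.2, -0.2, 0.6]
width: 49.4
gripper_force: 0.0
```

Request:
move_arm:
  targets: "0.15 0 0 2 0 0 0; 0.15 0 0 3 0 0 0; 0.15 0 0 3 0 0 0; 0.15 0 0 2 0 0 0; 0.15 0 0 0 0 0 0"

```text
clock: 3.27
eef_pos: [611.9, 208.7, 126.7]
tool_rot: [-3.133, 0.003, 1.495]
force: [-1.5, 0.4, 0.1]
width: 49.4
gripper_force: 0.0
```

Request:
move_arm:
  targets: "0.15 0 0 1 0 0 0; 0.15 0 0 1 0 0 0; 0.15 0 0 0 0 0 0; 0.15 0 0 0 0 0 0"

```text
clock: 3.6
eef_pos: [615.6, 210.4, 111.7]
tool_rot: [3.141, -0.0, 1.494]
force: [0.2, -0.3, -0.8]
width: 49.1
gripper_force: 0.0
```

```bash
python3 - <<'E'
from h import *
d2=grab('side');im=cv2.cvtColor(d2['color'],cv2.COLOR_RGB2BGR)
print(read_state()['eef_pos'],proj(d2,(615.4,210,45)),proj(d2,read_state()['eef_pos']))
cv2.imwrite('pics/c2.png',cv2.resize(im[80:210,180:300],None,fx=4.5,fy=4.5,interpolation=cv2.INTER_CUBIC))
E
```

```text
[615.91612162 210.54509394 112.13053162] (np.float64(247.6837461409245), np.float64(167.0273189343855)) (np.float64(247.81254393202119), np.float64(142.8062935163909))
```

View pics/c2.png

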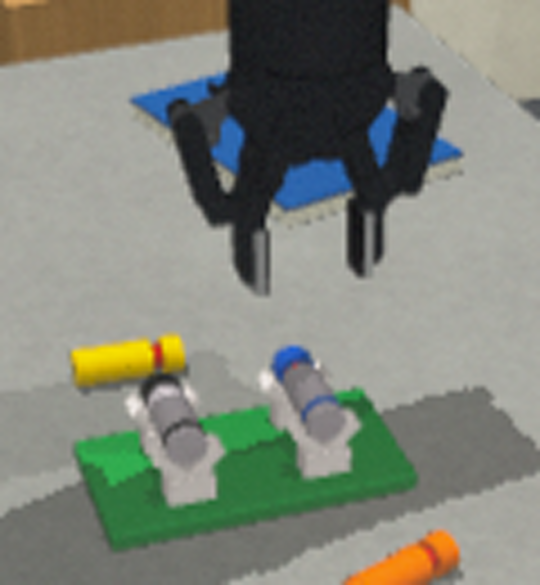

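The side view shows the open fingers straddling the blue-capped cartridge, its tube middle at about (248,167), matching the prediction of (247.7,167.0). Next I'll lower and grip.

Request:
move_arm:
  targets: "0.15 0 0 2 0 0 0; 0.15 0 0 2 0 0 0; 0.15 0 0 2 0 0 0; 0.15 0 0 1.6 0 0 0; 0.15 0 0 1 0 0 0"

```text
clock: 4.07
eef_pos: [615.1, 210.6, 24.5]
tool_rot: [-3.141, 0.0, 1.494]
force: [-1.8, -0.1, 0.1]
width: 49.1
gripper_force: 0.0
```

Request:
move_arm:
  targets: "0 0 0 0 0 0 0; -0.2 0 0 0 0 0 0; -0.35 0 0 0 0 0 0; -0.5 0 0 0 0 0 0; -0.6 0 0 0 0 0 0"

```text
clock: 4.48
eef_pos: [615.5, 210.8, 26.9]
tool_rot: [3.141, -0.001, 1.494]
force: [-3.4, 0.0, 4.2]
width: 20.2
gripper_force: 58.4
```

Request:
move_arm:
  targets: "-0.7 0 0 0 0 0 0; -0.8 0 0 0 0 0 0; -1 0 0 0 0 0 0; -1 0 0 0 0 0 0; -1 0 0 0 0 0 0"

```text
clock: 4.9
eef_pos: [615.5, 210.8, 26.8]
tool_rot: [3.141, -0.001, 1.494]
force: [-3.2, 0.4, 6.0]
width: 19.9
gripper_force: 58.4
```

Request:
move_arm:
  targets: "-1 0 0 -1 0 0 0; -1 0 0 -2 0 0 0; -1 0 0 -3 0 0 0; -1 0 0 -3 0 0 0; -1 0 0 -2 0 0 4.3"

```text
clock: 5.32
eef_pos: [617.0, 210.4, 139.0]
tool_rot: [3.138, -0.002, 1.417]
force: [1.9, 0.1, -1.4]
width: 20.3
gripper_force: 58.8
```

Request:
move_arm:
  targets: "-1 0 0 0 0 0 5; -1 0 0 0 0 0 0; -1 -1.5 0.4 0 0 0 0; -1 -2 0.55 0 0 0 0; -1 -3 0.9 0 0 0 0"

```text
clock: 5.73
eef_pos: [616.6, 144.8, 134.2]
tool_rot: [-3.139, -0.001, 1.339]
force: [0.4, -0.3, -1.4]
width: 20.2
gripper_force: 58.8
```

Request:
move_arm:
  targets: "-1 -3 0.9 0 0 0 0; -1 -3 0.9 0 0 0 0; -1 -3 0.9 0 0 0 0; -1 -3 0.9 0 0 0 0; -1 -3 0.9 0 0 0 0"

```text
clock: 6.15
eef_pos: [624.7, -16.4, 134.4]
tool_rot: [-3.14, 0.001, 1.333]
force: [-0.1, 0.3, -2.2]
width: 19.9
gripper_force: 58.8
```

Request:
move_arm:
  targets: "-1 -3 0.9 0 0 0 0; -1 -3 0.9 0 0 0 0; -1 -3 0.9 0 0 0 0; -1 -3 0.9 0 0 0 0; -1 -1.3 0.4 0 0 0 0"

```text
clock: 6.57
eef_pos: [631.2, -160.1, 134.8]
tool_rot: [-3.141, 0.005, 1.327]
force: [-0.2, -1.5, -1.6]
width: 19.9
gripper_force: 58.8
```

Request:
move_arm:
  targets: "-1 -0.47 0.03 0 0 0 0; -1 0 0 0 0 0 0; -1 0 0 0 0 0 0; -1 0 0 0 0 0 0; -1 0 0 0 0 0 0"

```text
clock: 6.98
eef_pos: [632.7, -154.2, 135.1]
tool_rot: [-3.141, -0.001, 1.335]
force: [-1.0, -0.0, -1.7]
width: 20.2
gripper_force: 58.8
```

```bash
python3 - <<'E'
from h import *
d2=grab('side');im=cv2.cvtColor(d2['color'],cv2.COLOR_RGB2BGR)
s=read_state();print(s['eef_pos'],s['tool_rot'],s['width'],proj(d2,(632.8,-156.5,60)),proj(d2,s['eef_pos']+[0,0,18.5]))
cv2.imwrite('pics/c3.png',cv2.resize(im[170:335,240:390],None,fx=3.6,fy=3.6,interpolation=cv2.INTER_CUBIC))
E
```

```text
[ 632.78724482 -154.54062545  135.16713169] [-3.14114040e+00 -1.02482306e-03  1.33425148e+00] 20.503973435992055 (np.float64(340.08415488025594), np.float64(267.18142783375674)) (np.float64(348.1309626414446), np.float64(226.4348876979589))
```

View pics/c3.png

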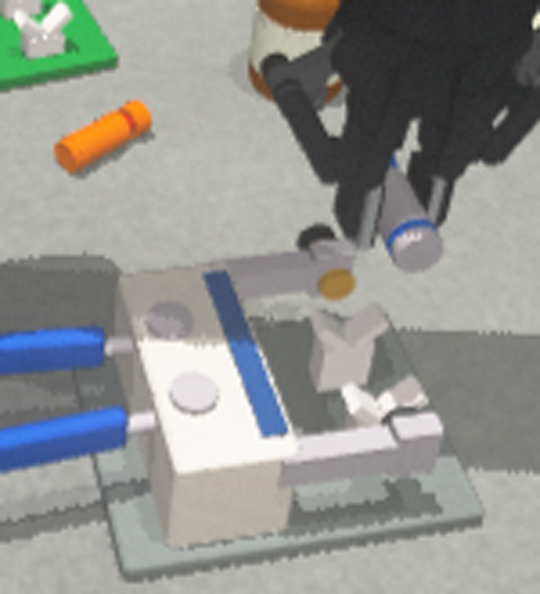

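The held cartridge hangs over the cradle, with its plain end towards the viewer at (410,245) in the crop. The V notches at about (336,265) and (346,284) agree with the cradle estimate. I'll lower with a 3 mm shift along it.

Request:
move_arm:
  targets: "-1 -0.3 0.07 1 0 0 0; -1 0 0 1.5 0 0 0; -1 0 0 1.5 0 0 0; -1 0 0 1.5 0 0 0; -1 0 0 1.2 0 0 0"

```text
clock: 7.45
eef_pos: [631.9, -159.3, 66.5]
tool_rot: [-3.14, -0.0, 1.332]
force: [-0.5, 0.7, -2.3]
width: 20.2
gripper_force: 58.8
```

Request:
move_arm:
  targets: "-1 0 0 1 0 0 0; -1 0 0 0.6 0 0 0; -1 0 0 0.4 0 0 0; -1 0 0 0.2 0 0 0; -1 0 0 0 0 0 0"

```text
clock: 7.87
eef_pos: [632.6, -160.0, 46.2]
tool_rot: [3.142, 0.0, 1.331]
force: [-0.4, -1.6, -1.7]
width: 20.3
gripper_force: 58.8
```

Request:
move_arm:
  targets: "-1 0.2 0 0.1 0 0 0; -1 0 0 0.1 0 0 0; -1 0 0 0.1 0 0 0; -1 0 0 0.05 0 0 0; -1 0 0 0 0 0 0"

```text
clock: 8.28
eef_pos: [633.3, -157.9, 43.0]
tool_rot: [3.141, -0.0, 1.331]
force: [0.5, 0.4, -1.7]
width: 19.9
gripper_force: 58.8
```

Request:
move_arm:
  targets: "-1 0 0 0.05 0 0 0; -1 0 0 0.05 0 0 0; -1 0 0 0 0 0 0"

```text
clock: 8.53
eef_pos: [633.8, -158.2, 42.4]
tool_rot: [3.14, 0.0, 1.331]
force: [1.7, -1.0, 1.2]
width: 20.3
gripper_force: 59.0
```

Contact: the vertical force has reversed. I'll release slowly.

Request:
move_arm:
  targets: "-0.5 0 0 0 0 0 0; -0.4 0 0 0 0 0 0; -0.3 0 0 0 0 0 0; -0.2 0 0 0 0 0 0; -0.1 0 0 0 0 0 0"

```text
clock: 8.95
eef_pos: [632.5, -157.9, 41.6]
tool_rot: [-3.141, -0.0, 1.331]
force: [-0.8, 0.2, -0.1]
width: 38.3
gripper_force: 0.0
```

Request:
move_arm:
  targets: "0 0 0 0 0 0 0; 0.1 0 0 0 0 0 0; 0.1 0 0 -0.5 0 0 0; 0.1 0 0 -1 0 0 0; 0.1 0 0 -2 0 0 0"

```text
clock: 9.37
eef_pos: [631.4, -157.5, 75.8]
tool_rot: [-3.138, -0.0, 1.331]
force: [-1.1, -0.2, 0.4]
width: 46.9
gripper_force: 0.0
```

Request:
move_arm:
  targets: "0.1 0 0 -3 0 0 0; 0.1 0 0 -3 0 0 0; 0.1 0 0 -2 0 0 0; 0.1 0 0 -1 0 0 0; 0.1 0 0 0 0 0 0"

```text
clock: 9.78
eef_pos: [634.7, -158.5, 170.2]
tool_rot: [3.136, -0.0, 1.331]
force: [-0.3, -0.2, -0.1]
width: 47.2
gripper_force: 0.0
```

Request:
move_arm:
  targets: "0.1 0 -1.5 0 0 0 0; 0.1 0 -3 0 0 0 0; 0.1 0 -3.5 0 0 0 0; 0.1 0.1 -3.5 0 0 0 0; 0.1 0 -3.5 0 0 0 0"

```text
clock: 10.2
eef_pos: [484.8, -120.5, 165.5]
tool_rot: [-3.139, 0.0, 1.332]
force: [0.8, 0.6, -0.7]
width: 47.1
gripper_force: 0.0
```

Request:
move_arm:
  targets: "0.3 0 -1.7 0 0 0 0; 0.6 0 -0.8 0 0 0 4; 1 0 0 0 0 0 7; 1 0 0 0 0 0 7; 1 0 0 0 0 0 7"

```text
clock: 10.62
eef_pos: [462.1, -115.1, 165.9]
tool_rot: [-3.14, 0.001, 0.889]
force: [0.7, -0.2, 0.1]
width: 85.2
gripper_force: 0.0
```

Request:
move_arm:
  targets: "1 0 0 0 0 0 7; 1 0 0 0 0 0 7; 1 0 0 0 0 0 7; 1 0 0 0 0 0 7; 1 0 0 0 0 0 7"

```text
clock: 11.03
eef_pos: [462.2, -115.1, 165.7]
tool_rot: [-3.141, 0.002, 0.278]
force: [-0.3, 0.4, 0.2]
width: 85.4
gripper_force: 0.0
```

Request:
move_arm:
  targets: "1 0 0 0 0 0 7; 1 0 0 0 0 0 7; 1 0 0 0 0 0 7; 1 0 0 0 0 0 7; 1 0 0 0 0 0 2"

```text
clock: 11.45
eef_pos: [462.2, -115.1, 165.6]
tool_rot: [3.14, 0.003, -0.245]
force: [0.7, 1.1, -0.1]
width: 85.3
gripper_force: 0.0
```

Request:
move_arm:
  targets: "1 0 0 0 0 0 0; 1 0 0 0 0 0 0; 1 0 0 0 0 0 0"

```text
clock: 11.7
eef_pos: [462.7, -115.3, 166.3]
tool_rot: [3.141, 0.001, -0.238]
force: [-0.9, 0.4, -0.5]
width: 85.5
gripper_force: 0.0
```

```bash
python3 - <<'E'
from h import *
d=grab('top');d2=grab('side');f=lambda d:cv2.cvtColor(d['color'],cv2.COLOR_RGB2BGR)
s=read_state();print(s['eef_pos'],s['tool_rot'],s['width'],s['qpos'][6])
a=cv2.resize(f(d)[140:265,300:400],None,fx=4,fy=4,interpolation=cv2.INTER_CUBIC)
b=cv2.resize(f(d2)[210:335,280:375],None,fx=4,fy=4,interpolation=cv2.INTER_CUBIC)
cv2.imwrite('pics/c4.png',np.hstack([a,b]))
E
```

```text
[ 462.98110494 -115.42207772  166.58349717] [-3.14147625e+00  5.08694729e-04 -2.39039044e-01] 85.48994012527525 -0.8936665989015762
```

View pics/c4.png

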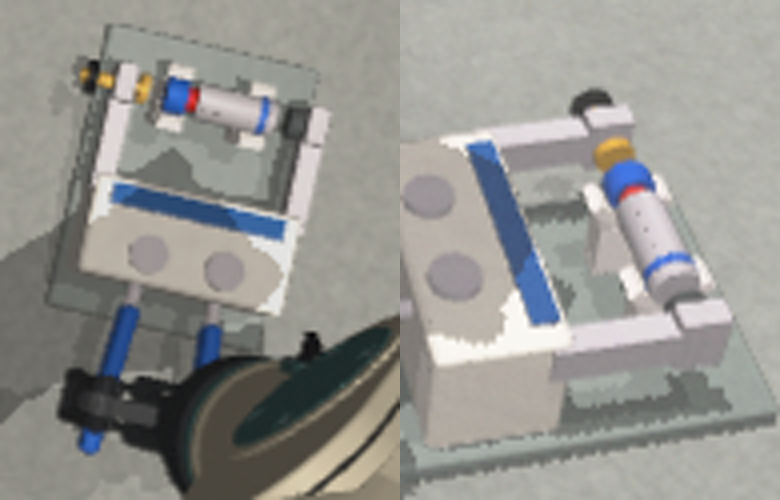

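The cartridge lies across both V supports between the jaws, with the red gap still showing (about (195,98) in the top crop). The gripper stands over the handles. Lowering around them now.

Request:
move_arm:
  targets: "1 0 0 2 0 0 0; 1 0 0 2 0 0 0; 1 0 0 2 0 0 0; 1 0 0 1 0 0 0; 1 0 0 0 0 0 0"

```text
clock: 12.22
eef_pos: [462.0, -115.1, 95.3]
tool_rot: [-3.141, 0.003, -0.24]
force: [0.1, 0.5, 1.1]
width: 85.5
gripper_force: 0.0
```

Request:
move_arm:
  targets: "1 0 0 1 0 0 0; 1 0 0 1 0 0 0; 1 0 0 1 0 0 0; 1 0 0 1 0 0 0; 1 0 0 1 0 0 0"

```text
clock: 12.63
eef_pos: [463.4, -115.4, 46.1]
tool_rot: [-3.142, -0.0, -0.239]
force: [0.3, -0.3, -0.5]
width: 85.3
gripper_force: 0.0
```

Request:
move_arm:
  targets: "1 0 0 0.5 0 0 0; 1 0 0 0.3 0 0 0; 1 0 0 0 0 0 0; 1 0 0 0 0 0 0"

```text
clock: 12.97
eef_pos: [463.3, -115.6, 38.9]
tool_rot: [3.142, -0.0, -0.24]
force: [0.1, 1.4, -1.0]
width: 85.4
gripper_force: 0.0
```

```bash
python3 - <<'E'
from h import *
d2=grab('side');im=cv2.cvtColor(d2['color'],cv2.COLOR_RGB2BGR)
cv2.imwrite('pics/c5.png',cv2.resize(im[165:335,190:350],None,fx=3.5,fy=3.5,interpolation=cv2.INTER_CUBIC))
E
```

```text
(no output)
```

View pics/c5.png

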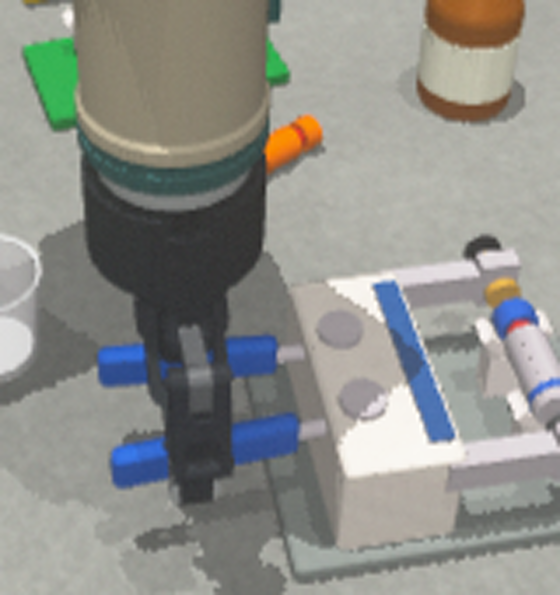

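The fingers stand outside both blue bars near mid-bar. I'll start the squeeze in small steps.

Request:
move_arm:
  targets: "0.9 0 0 0 0 0 0; 0.8 0 0 0 0 0 0; 0.7 0 0 0 0 0 0; 0.64 0 0 0 0 0 0; 0.64 0 0 0 0 0 0"

```text
clock: 13.43
eef_pos: [463.3, -115.4, 38.9]
tool_rot: [-3.142, -0.0, -0.239]
force: [-0.9, 0.1, 0.1]
width: 69.9
gripper_force: 0.0
```

Request:
move_arm:
  targets: "0.62 0 0 0 0 0 0; 0.6 0 0 0 0 0 0; 0.58 0 0 0 0 0 0; 0.56 0 0 0 0 0 0; 0.56 0 0 0 0 0 0"

```text
clock: 13.85
eef_pos: [463.1, -116.2, 38.9]
tool_rot: [3.141, -0.0, -0.24]
force: [-0.9, -1.6, 2.0]
width: 66.5
gripper_force: 1.3
```

Request:
move_arm:
  targets: "0.54 0 0 0 0 0 0; 0.52 0 0 0 0 0 0; 0.5 0 0 0 0 0 0; 0.48 0 0 0 0 0 0; 0.48 0 0 0 0 0 0"

```text
clock: 14.27
eef_pos: [463.1, -115.6, 38.8]
tool_rot: [3.141, 0.0, -0.24]
force: [-0.9, -2.3, 2.6]
width: 63.2
gripper_force: 1.5
```

Request:
move_arm:
  targets: "0.46 0 0 0 0 0 0; 0.43 0 0 0 0 0 0; 0.4 0 0 0 0 0 0; 0.38 0 0 0 0 0 0; 0.38 0 0 0 0 0 0"

```text
clock: 14.68
eef_pos: [463.1, -115.5, 38.8]
tool_rot: [3.142, 0.0, -0.24]
force: [-2.4, -3.2, 2.0]
width: 58.8
gripper_force: 1.8
```

Request:
move_arm:
  targets: "0.36 0 0 0 0 0 0; 0.34 0 0 0 0 0 0; 0.32 0 0 0 0 0 0; 0.3 0 0 0 0 0 0; 0.3 0 0 0 0 0 0"

```text
clock: 15.1
eef_pos: [463.1, -115.5, 38.8]
tool_rot: [3.142, 0.0, -0.24]
force: [-2.7, -3.4, 2.7]
width: 55.4
gripper_force: 2.0
```

Request:
move_arm:
  targets: "0.28 0 0 0 0 0 0; 0.27 0 0 0 0 0 0; 0.26 0 0 0 0 0 0; 0.25 0 0 0 0 0 0; 0.25 0 0 0 0 0 0"

```text
clock: 15.52
eef_pos: [463.1, -115.5, 38.8]
tool_rot: [3.142, 0.0, -0.24]
force: [-2.5, -3.6, 3.4]
width: 53.3
gripper_force: 2.2
```

Request:
move_arm:
  targets: "0.24 0 0 0 0 0 0; 0.23 0 0 0 0 0 0; 0.22 0 0 0 0 0 0; 0.21 0 0 0 0 0 0; 0.21 0 0 0 0 0 0"

```text
clock: 15.93
eef_pos: [463.1, -115.8, 38.8]
tool_rot: [3.141, -0.0, -0.24]
force: [-2.8, -4.1, 2.7]
width: 51.6
gripper_force: 2.5
```

Request:
move_arm:
  targets: "0.2 0 0.05 0 0 0 0; 0.19 0 0.05 0 0 0 0; 0.18 0 0 0 0 0 0; 0.17 0 0 0 0 0 0; 0.17 0 0 0 0 0 0"

```text
clock: 16.35
eef_pos: [463.0, -116.2, 38.8]
tool_rot: [-3.141, -0.0, -0.24]
force: [-2.0, -2.8, 3.0]
width: 50.2
gripper_force: 2.6
```

Request:
move_arm:
  targets: "0.16 0 0 0 0 0 0; 0.15 0 0 0 0 0 0; 0.14 0 0 0 0 0 0; 0.13 0 0 0 0 0 0; 0.13 0 0 0 0 0 0"

```text
clock: 16.77
eef_pos: [463.0, -116.2, 38.8]
tool_rot: [-3.141, 0.0, -0.239]
force: [-1.9, -3.1, 3.6]
width: 48.4
gripper_force: 2.8
```

Request:
move_arm:
  targets: "0.12 0 0.05 0 0 0 0; 0.12 0 0.05 0 0 0 0; 0.11 0 0 0 0 0 0; 0.1 0 0 0 0 0 0; 0.1 0 0 0 0 0 0"

```text
clock: 17.18
eef_pos: [462.9, -116.2, 38.7]
tool_rot: [-3.14, 0.001, -0.239]
force: [-0.1, 1.3, 3.4]
width: 47.1
gripper_force: 2.9
```

Request:
move_arm:
  targets: "0.09 0 0 0 0 0 0; 0.09 0 0 0 0 0 0; 0.08 0 0 0 0 0 0; 0.08 0 0 0 0 0 0"

```text
clock: 17.52
eef_pos: [462.8, -116.3, 38.8]
tool_rot: [-3.14, 0.001, -0.239]
force: [-0.5, 3.7, 4.3]
width: 46.3
gripper_force: 3.6
```

Request:
move_arm:
  targets: "0.07 0 0 0 0 0 0; 0.07 0 0 0 0 0 0; 0.06 0 0 0 0 0 0; 0.06 0 0 0 0 0 0"

```text
clock: 17.85
eef_pos: [462.8, -116.2, 38.8]
tool_rot: [-3.14, 0.001, -0.239]
force: [-0.3, 4.2, 5.1]
width: 45.7
gripper_force: 3.7
```

Request:
move_arm:
  targets: "0.05 0 0 0 0 0 0; 0.05 0 0 0 0 0 0; 0.04 0 0 0 0 0 0; 0.04 0 0 0 0 0 0"

```text
clock: 18.18
eef_pos: [462.7, -116.2, 38.8]
tool_rot: [-3.14, 0.001, -0.239]
force: [-0.5, 3.5, 6.2]
width: 44.6
gripper_force: 3.8
```

Request:
move_arm:
  targets: "0.03 0 0 0 0 0 0; 0.03 0 0 0 0 0 0; 0.02 0 0 0 0 0 0; 0.02 0 0 0 0 0 0"

```text
clock: 18.52
eef_pos: [462.6, -116.2, 38.8]
tool_rot: [-3.14, 0.001, -0.239]
force: [-0.4, 3.7, 5.2]
width: 43.4
gripper_force: 3.8
```

Request:
move_arm:
  targets: "0.01 0 0 0 0 0 0; 0.01 0 0 0 0 0 0; 0 0 0 0 0 0 0; 0 0 0 0 0 0 0"

```text
clock: 18.85
eef_pos: [462.6, -116.2, 38.8]
tool_rot: [-3.14, 0.001, -0.239]
force: [-2.0, 4.6, 6.7]
width: 43.0
gripper_force: 9.0
```

Request:
move_arm:
  targets: "-0.01 0 0 0 0 0 0; -0.01 0 0 0 0 0 0; -0.02 0 0 0 0 0 0; -0.02 0 0 0 0 0 0"

```text
clock: 19.18
eef_pos: [462.5, -116.1, 38.9]
tool_rot: [-3.139, 0.001, -0.239]
force: [-1.9, 5.0, 8.5]
width: 42.3
gripper_force: 12.4
```

Request:
move_arm:
  targets: "-0.03 0 0 0 0 0 0; -0.03 0 0 0 0 0 0; -0.04 0 0 0 0 0 0; -0.04 0 0 0 0 0 0"

```text
clock: 19.52
eef_pos: [462.5, -116.1, 39.0]
tool_rot: [-3.139, 0.001, -0.239]
force: [-2.5, 5.9, 8.9]
width: 41.5
gripper_force: 14.3
```

Request:
move_arm:
  targets: "-0.05 0 0 0 0 0 0; -0.05 0 0 0 0 0 0; -0.06 0 0 0 0 0 0; -0.06 0 0 0 0 0 0"

```text
clock: 19.85
eef_pos: [462.3, -116.1, 39.1]
tool_rot: [-3.139, 0.001, -0.239]
force: [-1.9, 4.9, 10.9]
width: 40.2
gripper_force: 14.3
```

Request:
move_arm:
  targets: "-0.07 0 0 0 0 0 0; -0.07 0 0 0 0 0 0; -0.08 0 0 0 0 0 0; -0.08 0 0 0 0 0 0"

```text
clock: 20.18
eef_pos: [462.3, -116.1, 39.2]
tool_rot: [-3.139, 0.001, -0.239]
force: [-2.6, 5.4, 12.0]
width: 39.4
gripper_force: 12.4
```

Request:
move_arm:
  targets: "-0.09 0 0 0 0 0 0; -0.09 0 0 0 0 0 0; -0.1 0 0 0 0 0 0; -0.1 0 0 0 0 0 0"

```text
clock: 20.52
eef_pos: [462.2, -116.1, 39.3]
tool_rot: [-3.139, 0.001, -0.239]
force: [-3.2, 5.2, 13.9]
width: 39.0
gripper_force: 8.5
```

Request:
move_arm:
  targets: "-0.11 0 0 0 0 0 0; -0.11 0 0 0 0 0 0; -0.12 0 0 0 0 0 0; -0.12 0 0 0 0 0 0"

```text
clock: 20.85
eef_pos: [462.2, -116.1, 38.8]
tool_rot: [-3.14, 0.001, -0.239]
force: [-1.5, 4.1, 4.9]
width: 37.9
gripper_force: 3.7
```

Request:
move_arm:
  targets: "-0.13 0 0 0 0 0 0; -0.13 0 0 0 0 0 0; -0.13 0 0 0 0 0 0"

```text
clock: 21.1
eef_pos: [462.3, -116.1, 38.7]
tool_rot: [-3.14, 0.002, -0.239]
force: [-0.4, 4.3, 4.8]
width: 37.5
gripper_force: 3.7
```

Request:
move_arm:
  targets: "-0.14 0 0 0 0 0 0; -0.14 0 0 0 0 0 0; -0.14 0 0 0 0 0 0"

```text
clock: 21.35
eef_pos: [462.2, -116.2, 38.7]
tool_rot: [-3.14, 0.002, -0.239]
force: [-1.4, 4.0, 5.5]
width: 37.0
gripper_force: 4.3
```

Request:
move_arm:
  targets: "-0.15 0 0 0 0 0 0; -0.15 0 0 0 0 0 0; -0.15 0 0 0 0 0 0"

```text
clock: 21.6
eef_pos: [462.2, -116.1, 38.8]
tool_rot: [-3.14, 0.002, -0.239]
force: [-1.3, 4.0, 6.3]
width: 36.2
gripper_force: 5.3
```

Request:
move_arm:
  targets: "-0.155 0 0 0 0 0 0; -0.155 0 0 0 0 0 0; -0.155 0 0 0 0 0 0"

```text
clock: 21.85
eef_pos: [462.2, -116.1, 38.8]
tool_rot: [-3.14, 0.002, -0.239]
force: [-1.8, 4.6, 6.5]
width: 36.3
gripper_force: 7.0
```

Request:
move_arm:
  targets: "-0.16 0 0 0 0 0 0; -0.16 0 0 0 0 0 0; -0.16 0 0 0 0 0 0"

```text
clock: 22.1
eef_pos: [462.2, -116.1, 38.8]
tool_rot: [-3.139, 0.002, -0.239]
force: [-2.7, 4.9, 7.1]
width: 36.2
gripper_force: 8.9
```

The peak has passed, the force fell to spring level, and it is firming up at a constant width, so the cap is home. Opening and lifting.

Request:
move_arm:
  targets: "-0.1 0 0 0 0 0 0; 0 0 0 0 0 0 0; 0.1 0 0 0 0 0 0; 0.2 0 0 0 0 0 0; 0.3 0 0 0 0 0 0"

```text
clock: 22.52
eef_pos: [463.0, -117.7, 38.6]
tool_rot: [3.141, -0.0, -0.24]
force: [1.5, 3.5, -2.9]
width: 55.3
gripper_force: 1.6
```

Request:
move_arm:
  targets: "0.4 0 0 0 0 0 0; 0.5 0 0 0 0 0 0; 0.6 0 0 0 0 0 0; 0.8 0 0 0 0 0 0; 1 0 0 0 0 0 0"

```text
clock: 22.93
eef_pos: [462.6, -118.3, 39.0]
tool_rot: [3.14, -0.001, -0.24]
force: [-0.0, -0.8, -0.4]
width: 85.1
gripper_force: 0.0
```

Request:
move_arm:
  targets: "1 0 -0.2 0 0 0 0; 1 0 0 0 0 0 0; 1 0 0 -0.5 0 0 0; 1 0 0 -1 0 0 0; 1 0 0 -2 0 0 0"

```text
clock: 23.35
eef_pos: [462.0, -115.2, 73.3]
tool_rot: [3.141, 0.003, -0.24]
force: [-0.1, -0.0, -0.0]
width: 85.4
gripper_force: 0.0
```

Request:
move_arm:
  targets: "1 0 0 -3 0 0 0; 1 0 0 -3 0 0 0; 1 0 0 -3 0 0 0; 1 0 0 -2 0 0 0; 1 0 0 0 0 0 0"

```text
clock: 23.77
eef_pos: [465.2, -116.6, 187.5]
tool_rot: [-3.142, -0.007, -0.24]
force: [0.4, -0.3, 0.4]
width: 85.6
gripper_force: 0.0
```

```bash
python3 - <<'E'
from h import *
d=grab('top');d2=grab('side');f=lambda d:cv2.cvtColor(d['color'],cv2.COLOR_RGB2BGR)
a=cv2.resize(f(d)[140:265,300:400],None,fx=4,fy=4,interpolation=cv2.INTER_CUBIC)
b=cv2.resize(f(d2)[210:335,280:375],None,fx=4,fy=4,interpolation=cv2.INTER_CUBIC)
cv2.imwrite('pics/c6.png',np.hstack([a,b]))
E
```

```text
(no output)
```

View pics/c6.png

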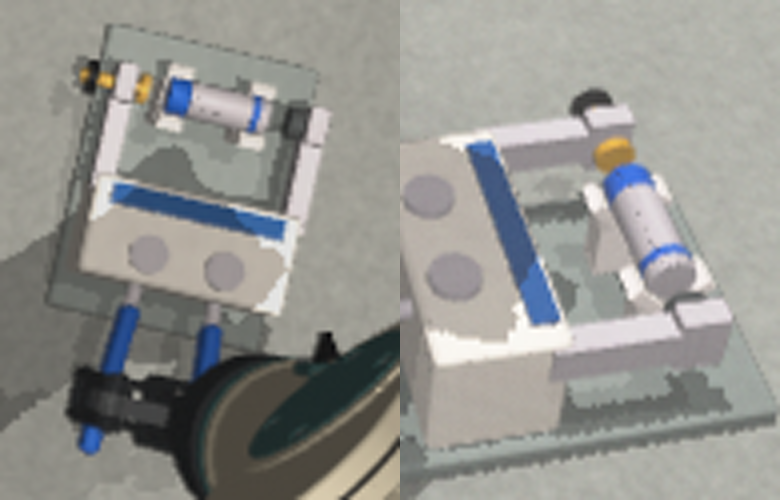

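The red gap is gone and the cap sits against the tube. The cartridge rests in the cradle, the jaws and handles are open, and the gripper is clear. Handing in.

```bash
python3 -c "
from cell import order
print(order.finish_job())"
```

```text
the job is handed in; nothing more can be done
None
```

The job is handed in with no verdict returned: the last pictures show the cap fully home, the cartridge in the cradle, and the handles open; the finished cartridge, bottle and beaker were never touched.

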